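Clip gaping over the recipe card

TASK

Squeeze the two handles of the bag clip together so that its jaws open, pull it up out of the spring catches of its holder, and carry it to the card that stands in the wooden block. Bring it down squarely over the middle of the card's top edge so that the open jaws gape around it, one jaw on each side, reaching a good centimetre below the edge and neither touching the card, and finish while still holding it squeezed wide open there, so that I can slip a second card in. Do not knock the card, and leave the gourd, bombilla, sugar bowl and glass jar alone.

Things in the scene. Friction and masses are not known exactly. Their poses are not given: they have to be found in the camera images.
- clip_grip (a point): Bag clip like a stubby grey clothes peg, 75 mm tall, 55 g, parked upright, handles up, jaws down. Point midway between its two handle plates, half-way up, 25 mm above the hinge pin. x = squeeze direction, y = along the pin, z = up. Plates 24 mm wide (y), 4 mm thick, from 4 to 41 mm above the pin; at rest they lean apart in a V, 42 mm over the outsides at the top, 22 at the bottom.
- lever (a joint): opening angle of the clip: 0 = jaws shut (faces 2 mm apart), 0.56 rad = stop, jaw tips then about 20 mm apart, handle plates parallel and about 18 mm over the outsides. Squeezing takes 5 N at first, up to 15 N when fully open; a firmer grip (40 N) does no harm and holds better. Its spring shuts the jaws if the handles are let go.
- jaw_front (a point): lower end of the clip's jaw on the clip's -x side, at its inner face, 34 mm below the hinge pin (33 mm when fully open); jaws are 24 mm wide and 5 mm thick. This half carries the frame of clip_grip; each half turns by half of the opening when both handles are squeezed
- jaw_rear (a point): the same point of the jaw on the clip's +x side
- holder: fixed wooden base 70 x 100 x 12 mm, origin under its centre. At y = 40 and -40 mm stand posts 20 x 10 mm, 58 mm high over the counter, each with a sprung round catch reaching over an end of the clip's pin (47 mm long, along y, 46 mm above the counter). The catches let the pin go straight up at a pull of 10 to 16 N, over the first 7 mm. The jaws can open freely along x.
- card_edge (a point): middle of the top edge of a stiff upright paper-white card, 3 mm thick, 110 mm wide, its top edge 100 mm above the counter, fixed in a wooden block 50 x 130 x 24 mm that does not move. x = across the card (its normal), y = along the edge, z = up.
- gourd: hollow dark gourd cup, 80 mm across, 90 mm high, open top; origin under its centre; leave alone
- bombilla: steel drinking straw 200 mm long lying on the counter along its x, 10 mm high; origin under its middle; leave alone
- sugar_bowl: lidded blue ceramic bowl, 96 mm across, 86 mm high; origin under its centre; leave alone
- jar: squat glass jar with a clamp lid, 100 mm across, 100 mm high; origin under its centre; leave alone
Not all that is in view belongs to the job. Leave any orange or purple look-alike of the holder alone.

How it is judged:
By the outcome, as a careful person would: the job done as asked, in the order asked, and still so for the second after the job is handed in, while the arm keeps its last pose, push and grip.
It also fails if it takes over 37 s, if anything falls off the work surface, if the arm or the gripper's body presses on something with over 40 N, if the wrist force passes 120 N, or if a joint passes its speed limit or range.

ROBOT

A 6-joint arm with a two-finger parallel gripper is mounted at the origin on the work surface. World frame = base frame: x ahead of the robot, y to its left, z up, the work surface at z = 0. Lengths are in mm, angles in rad, forces in N, time in s.
With the tool pointing down it reaches from about 275 to 750 mm from the base axis. Payload 10.2 kg.
Tool frame: the origin (TCP) lies on the front face of the gripper's body, between the roots of the fingers; the fingertips stand 73 mm ahead of it and the grasp point (between the pads) lies ctrl.grip_depth ahead of it (ctrl.grip_depth is the distance from the TCP to the grasp point, in mm); z points along the fingers, y is the direction in which the jaws open and shut (so a half turn about z gives the same grasp; the last joint's range is limited). The gripper opens to 85 mm and grips with 20 to 120 N. Pads are 22 mm wide; open, the fingers measure 114 mm over their backs; the gripper's body (76 mm by 85 mm) begins 54 mm behind the grasp point. The pads swing forward as they close: fully open they stand 13 mm farther back than shut.
Start: joints at [0.967, 0.313, 1.498, -0, 1.331, -0.223], TCP at [195.136, 487.395, 303.894] pointing down, gripper open.
Joint ranges: [-2.94, 2.94], [-0.97, 2.17], [0.19, 2.56], [-1.23, 4.37], [0.02, 3.11], [-2.88, 2.88]. Speed limits (rad/s): [2.39, 2.39, 3.01, 3.14, 3.14, 3.14].

INTERFACE

Orientations are given as a unit quaternion [w, x, y, z].
In Python, from rig import readout, capture, ctrl, nets gives the robot as it stands. The module is installed in compiled form; this text tells all that it offers.
- The arm moves only by the tool apply_moves, never from a script. Its argument "targets" is a list of rows, each a list of 4 numbers: the shift along the tool's x, y, z in cm, then the turn about the tool's z in degrees. A call has 1 to 8 rows; each row shifts and turns the commanded pose from where the row before left it, along the tool's axes as they then stand; what a row does not reach is not made up. A row lasts 1/10 s, in which the tool goes at most 50 mm and 8.59 degrees, less where a joint would pass 70% of its speed; a pose out of reach is approached as far as the arm can. A call with a gripper value outside its range is refused whole. "grip" is the finger opening in cm, from 0 to 8.54, set as the call begins (left out, the last holds). The fingers move at their own pace and stop on an object; "force" is the grip in N (left out, the last holds). Time passes only in rows, so rows that do not move let the fingers close. It gives the time, the measured TCP pose, the force and the opening at its end, in the units of the state.
- readout.sense(): the state, without advancing time (a new reading comes with each control period).
- capture(name): name is "scene" or "top" or "wrist"; returns a dict with "img" (420x560x3 uint8, red, green, blue), "fov_y" (degrees; the focal length in pixels is half the picture's height over the tangent of half this angle, whatever the lens; pixels are square), "cx", "cy" (the principal point, pixels), "eye" and "rotation" of the camera in the world. Camera axes: x right, y down, z forward; pixel columns grow to the right and rows downward; lengths in mm; the calibration is good to about 2 mm. The wrist camera is an equidistant fisheye: a pixel r from the principal point sees the ray r / f radians off the axis. A picture is of the moment at which its call begins. There is no depth.
- ctrl.finish_job(): hands the job in, once; it reports no verdict.
Trained networks look in the newest picture that a camera, given by its name, has taken for a name from the list of things; names that differ only in an ending like _2 or _b are one class to them, and where a whole thing is asked for, a point or a joint stands for the part that bears it (a point fixed in the world has none). Each returns a list of dicts, best first, with "score" (0 to 1); they miss things now and then, are a little off and sometimes report something else, mostly with a low value. They report only what shows in the picture. A call takes as long as a camera call. They do not tell look-alikes from the thing itself.
- nets.boxes_of(camera, target): "location" ([column, row] as shares, 0 to 1, of the picture: columns of its width, rows of its height, amid what is visible of it).
The state is a dict: "time_s": time; "joints": joint angles; "dq": joint speeds; "tau": joint torques, N m; "eef_pos": TCP position; "ee_rot": TCP orientation; "force": force on the tool from outside, world axes, zero at the start; "wrist_torque": the same for the moment, N m; "grip_width": opening from 0.0 (shut) to 1.0 (fully open).
Only numpy, scipy, OpenCV 4.12 (cv2) and the standard library are available. Lean on these libraries where they do the work, as an engineer would, in place of code of your own. Each camera call takes 0.05 s, during which the arm holds its last target.

## Working session

There is one attempt and no reset: what is moved stays moved. The work goes in short steps, Python scripts to look and compute and a tool call to move; the robot and the scene stay as the last step left them, time stands still between calls to the robot, and variables do not carry over. Pictures are saved under pics/ and viewed, and the job is handed in when it is done.

Besides the shell and the picture viewer there is one more tool, called as a command line: name --pt "numbers of a row" for each row, then --argument value for the rest. apply_moves: Moves the arm, as the interface text tells. Its arguments: {"type":"object","properties":{"targets":{"type":"array"},"grip":{"type":"number"},"force":{"type":"number"}},"required":["targets"]}

```bash
mkdir -p pics; ls; cat > h.py <<'E'
import numpy as np, cv2
from rig import readout, capture, ctrl, nets
def save(c,name,scale=1):
    cv2.imwrite('pics/'+name+'.png', cv2.cvtColor(c['img'],cv2.COLOR_RGB2BGR))
E
python3 - <<'E'
from h import *
s=readout.sense(); print(s); print(ctrl.grip_depth)
for n in ['scene','top','wrist']:
    c=capture(n); save(c,n+'0'); print(n,c['fov_y'],c['cx'],c['cy'],c['eye'],c['rotation'])
    np.savez('pics/'+n+'0.npz',**{k:np.array(v) for k,v in c.items()})
    for t in ['clip_grip','holder','card_edge','gourd','jar','sugar_bowl','bombilla']:
        if n!='wrist': print(t,[(round(d['score'],2),[round(d['location'][0]*560),round(d['location'][1]*420)]) for d in nets.boxes_of(n,t)][:3])
E
```

```text
pics
{'time_s': 0.0, 'joints': array([ 9.66597247e-01,  3.13429431e-01,  1.49844238e+00, -2.16187927e-05,
        1.33101585e+00, -2.23407682e-01]), 'dq': array([ 0.00013918,  0.00058964, -0.00118172, -0.00114004, -0.00076138,
       -0.00096096]), 'tau': array([-5.14746043e-04, -4.12266505e+01, -2.59735876e+01, -2.23517363e-04,
        4.18326512e-03,  1.58725078e-05]), 'eef_pos': array([195.03711973, 487.24145417, 303.34355379]), 'ee_rot': array([-2.50744487e-04,  1.89244891e-01,  9.81929708e-01, -5.97072586e-04]), 'force': array([0.16533038, 0.39512154, 0.40026018]), 'wrist_torque': array([ 0.03110855, -0.0212682 , -0.01635345]), 'grip_width': 1.0004654954539394}
53.900000000000006
scene 57.110133812731526 277.78899883731646 214.91672590160087 [896.53928089 203.6129923  711.31699448] [-0.15459259  0.56549421  0.77894168 -0.22263714]
clip_grip [(0.56, [365, 227])]
holder [(0.95, [436, 278]), (0.84, [382, 190]), (0.77, [356, 248])]
card_edge [(0.66, [137, 182])]
gourd [(0.78, [239, 313])]
jar []
sugar_bowl [(0.6, [104, 243])]
bombilla [(0.91, [242, 228])]
top 48.15399548485736 281.3133878710249 210.32452998777234 [ 377.82250368   64.93457747 1070.36405035] [ 0.04627036 -0.69673729  0.71344328 -0.05843711]
clip_grip [(0.77, [192, 224])]
holder [(0.88, [186, 292]), (0.86, [199, 235]), (0.8, [129, 212])]
card_edge [(0.93, [409, 217])]
gourd [(0.84, [269, 133])]
jar [(0.58, [186, 149])]
sugar_bowl [(0.7, [403, 149])]
bombilla [(0.76, [297, 247])]
wrist 65.70646984690485 274.24799311033695 209.07404469498223 [117.80378346 518.15466072 371.99988913] [0.13487965 0.81696056 0.55314723 0.09171184]
```

View pics/scene0.png

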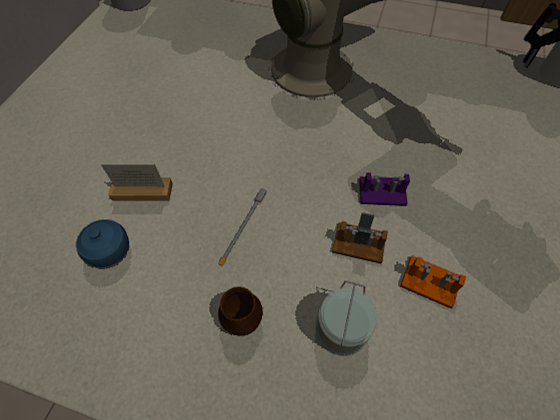

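View pics/top0.png

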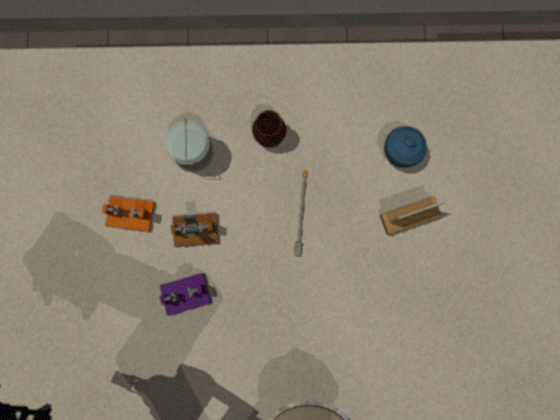

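View pics/wrist0.png

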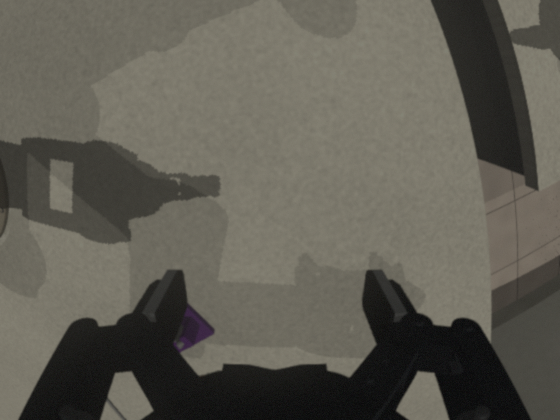

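The scene and top pictures show the brown holder with the clip at top (195,230), the orange and purple decoys at (130,213) and (186,294), and the card block at top (410,215). The wrist picture shows only a corner of the purple holder. I'll zoom in for orientations.

```bash
cat >> h.py <<'E'
from scipy.spatial.transform import Rotation as R
def Rm(q): q=np.asarray(q); return R.from_quat(q[[1,2,3,0]]).as_matrix()
def ray(c,u,v,fish=False):
    f=210/np.tan(np.radians(float(c['fov_y']))/2); x=(u-float(c['cx']))/f; y=(v-float(c['cy']))/f
    if fish:
        r=np.hypot(x,y); d=np.array([x/r*np.sin(r),y/r*np.sin(r),np.cos(r)]) if r>1e-9 else np.array([0,0,1.])
    else: d=np.array([x,y,1.])
    return Rm(c['rotation'])@d
def at_z(c,u,v,z,fish=False):
    d=ray(c,u,v,fish); e=np.asarray(c['eye']); return e+d*(z-e[2])/d[2]
def proj(c,P,fish=False):
    f=210/np.tan(np.radians(float(c['fov_y']))/2); p=Rm(c['rotation']).T@(np.asarray(P)-c['eye'])
    if fish:
        r=np.hypot(p[0],p[1]); th=np.arctan2(r,p[2]); return np.array([c['cx']+f*th*p[0]/r,c['cy']+f*th*p[1]/r])
    return np.array([c['cx']+f*p[0]/p[2],c['cy']+f*p[1]/p[2]])
def crop(c,u0,v0,u1,v1,k,name):
    im=cv2.cvtColor(np.asarray(c['img']),cv2.COLOR_RGB2BGR)[v0:v1,u0:u1]
    cv2.imwrite('pics/'+name+'.png',cv2.resize(im,None,fx=k,fy=k,interpolation=cv2.INTER_CUBIC))
E
python3 - <<'E'
from h import *
t=np.load('pics/top0.npz'); s=np.load('pics/scene0.npz')
a=[t,s]
crop(t,160,195,240,260,8,'tclip'); crop(t,370,185,450,245,8,'tcard'); crop(s,320,200,400,270,8,'sclip'); crop(s,90,150,190,210,8,'scard')
print('clip',at_z(t,193,230,60),at_z(s,362,235,46)); print('card',at_z(t,409,214,100),at_z(s,132,165,100))
E
```

```text
clip [489.9217687  236.90360165  60.        ] [505.61918797 240.45386013  46.        ]
card [ 508.70623927 -220.81170696  100.        ] [ 521.36909278 -238.10158985  100.        ]
```

View pics/tclip.png

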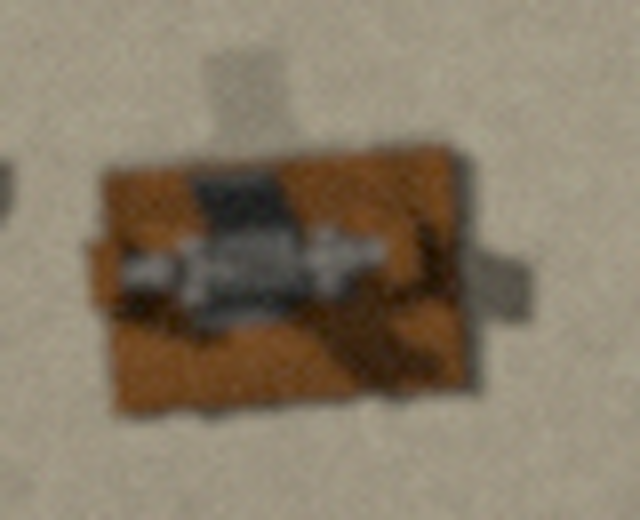

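View pics/tcard.png

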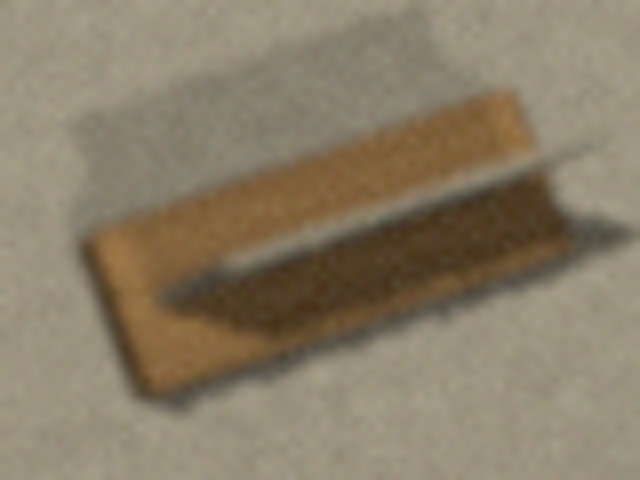

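View pics/sclip.png

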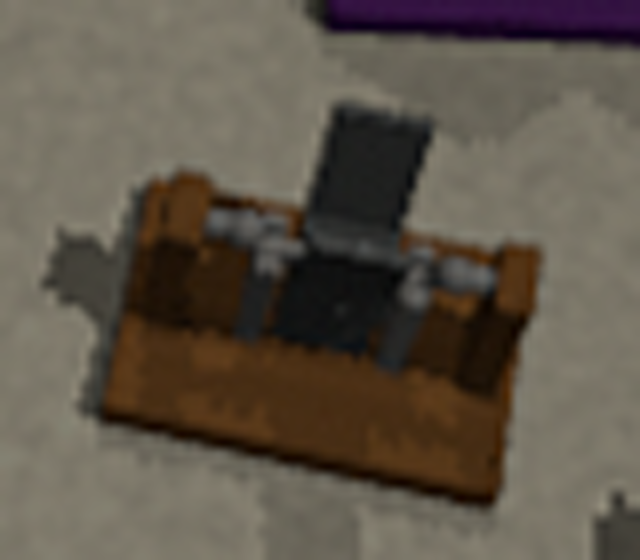

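View pics/scard.png

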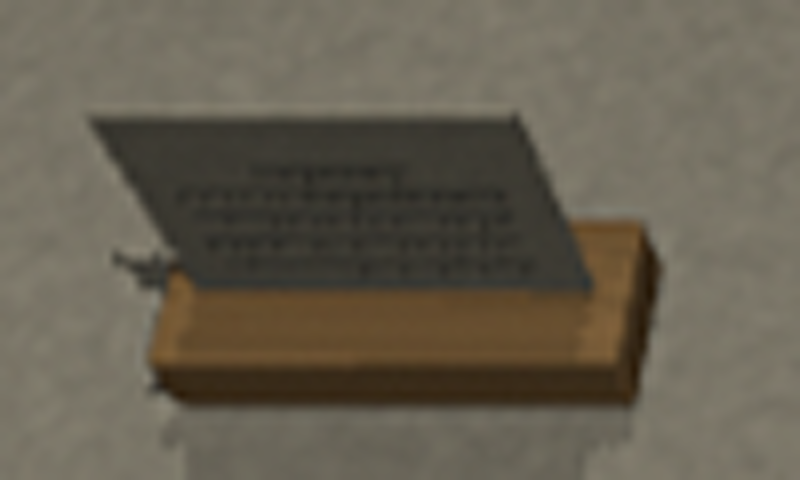

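```bash
cat > fit.py <<'E'
from h import *
from scipy.optimize import least_squares
t=np.load('pics/top0.npz'); s=np.load('pics/scene0.npz')
T=lambda o,k:(lambda u,v:np.array([o[0]+u/k-.5+.5/k,o[1]+v/k-.5+.5/k]))
tc=T((160,195),8);td=T((370,185),8);sc=T((320,200),8);sd=T((90,150),8)
# holder: local corners; image left=+y, up=+x
H=[(t,tc(105,172),(35,50,12)),(t,tc(452,148),(35,-50,12)),(t,tc(470,385),(-35,-50,12)),(t,tc(115,412),(-35,50,12)),
   (s,sc(495,503),(35,50,0)),(s,sc(100,415),(35,-50,0))]
C=[(t,td(90,240),(25,65,24)),(t,td(515,92),(25,-65,24)),(t,td(570,240),(-25,-65,24)),(t,td(145,390),(-25,65,24)),
   (s,sd(92,118),(0,-55,100)),(s,sd(517,118),(0,55,100)),(s,sd(640,365),(25,65,24)),(s,sd(152,362),(25,-65,24)),(t,td(600,145),(0,-55,100))]
def fit(M,x0):
    def r(p):
        c,s_=np.cos(p[2]),np.sin(p[2]);o=[]
        for cam,px,l in M:
            P=[p[0]+c*l[0]-s_*l[1],p[1]+s_*l[0]+c*l[1],l[2]]
            o.append(proj(cam,P)-px)
        return np.ravel(o)
    q=least_squares(r,x0); print(q.x,np.degrees(q.x[2])); print(r(q.x).reshape(-1,2).round(1).tolist()); return q.x
h=fit(H,[480,235,0.]);fit(H[:4],h);fit(H[4:],h)
c=fit(C,[510,-225,.2]); fit(C[:4],c);fit(C[4:],c)
E
python3 fit.py
```

```text
[4.96533446e+02 2.40258436e+02 5.87752777e-02] 3.3675753499447785
[[-0.5, -0.2], [0.3, -0.8], [-0.0, 0.3], [-0.2, 0.6], [-0.3, 0.1], [-0.2, -0.2]]
[4.96521937e+02 2.39957442e+02 5.34642599e-02] 3.0632764455625523
[[-0.3, -0.3], [0.5, -0.6], [0.0, 0.4], [-0.2, 0.5]]
[4.96542927e+02 2.40474895e+02 6.61967695e-02] 3.7927955093424983
[[-0.0, -0.0], [0.0, 0.0]]
[ 5.18695006e+02 -2.46937227e+02  3.04607451e-01] 17.45272134904117
[[-0.9, -1.7], [-0.7, -1.4], [0.6, 0.7], [0.1, 0.4], [0.9, -1.4], [1.5, -1.2], [-1.5, -0.7], [-0.1, -0.6], [0.7, -2.0]]
[ 5.17611517e+02 -2.47421940e+02  3.08770703e-01] 17.69125811013404
[[-0.7, -1.1], [-0.5, -1.0], [0.8, 1.1], [0.4, 1.0]]
[ 5.19836504e+02 -2.46139001e+02  2.93699961e-01] 16.827768217212487
[[1.0, -1.1], [1.5, -0.5], [-1.6, 0.0], [-0.1, -0.4], [0.4, -2.2]]
```

```bash
python3 - <<'E'
from h import *
w=np.load('pics/wrist0.npz')
p=np.array([195.037,487.24,303.34]);Rt=Rm([-2.5e-4,.18924,.98193,-6e-4])
print('cam in tool',Rt.T@(w['eye']-p)); print((Rt.T@Rm(w['rotation'])).round(3))
for u,v in [(178,272),(375,272),(165,318),(390,318),(186,285),(366,285)]:
    d=Rt.T@ray(w,u,v,True);e=Rt.T@(w['eye']-p)
    for Y in (-42.7,42.7):
        k=(Y-e[1])/d[1]
        if k>0: print(u,v,Y,(e+k*d).round(1))
s=np.load('pics/scene0.npz')
a=at_z(s,101.3,164.4,100);b=at_z(s,154.3,164.5,100);print(a,b,(a+b)/2,np.linalg.norm(a-b),np.degrees(np.arctan2(-(b-a)[0],(b-a)[1])))
E
```

```text
cam in tool [ 83.20877529  -0.09001496 -68.63787564]
[[ 0.    -0.947 -0.322]
 [ 1.    -0.     0.002]
 [-0.002 -0.322  0.947]]
178 272 -42.7 [ 12.  -42.7  53.8]
375 272 42.7 [15.8 42.7 46.9]
165 318 -42.7 [  4.8 -42.7  29.2]
390 318 42.7 [ 9.9 42.7 22.5]
186 285 -42.7 [ -0.5 -42.7  62.8]
366 285 42.7 [ 3.6 42.7 56.2]
[ 539.06861638 -298.61444449  100.        ] [ 506.39115044 -195.44923294  100.        ] [ 522.72988341 -247.03183872  100.        ] 108.21680855348528 17.575540216444203
```

apply_moves --pt "0 0 0 8.5" --pt "0 0 0 8.5" --pt "0 0 0 8.5" --pt "0 0 0 8.5" --pt "0 0 0 8.5" --pt "0 0 0 8.5" --pt "0 0 0 8.5" --pt "0 0 0 5.4" --grip 8.54

```text
time_s: 1.65
eef_pos: [195.1, 487.4, 303.9]
ee_rot: [-0.0, 0.689, 0.725, -0.0]
force: [0.8, -0.4, 0.4]
grip_width: 0.995
```

apply_moves --pt "-2.6 2.9 0.8 0" --pt "-2.6 2.9 0.8 0" --pt "-2.6 2.9 0.8 0" --pt "-2.6 2.9 0.8 0" --pt "-2.6 2.9 0.8 0" --pt "-2.6 2.9 0.8 0" --pt "-2.6 2.9 0.8 0" --pt "-2.6 2.9 0.8 0"

```text
time_s: 2.45
eef_pos: [439.8, 291.8, 239.7]
ee_rot: [0.0, 0.687, 0.727, 0.0]
force: [0.3, 0.6, -0.5]
grip_width: 1.0
```

apply_moves --pt "-2.6 2.9 0.8 -0.4" --pt "-2.8 2.7 0.8 0" --pt "0 0 0 0" --pt "0 0 0 0"

```text
time_s: 2.85
eef_pos: [498.0, 242.2, 223.6]
ee_rot: [-0.0, 0.685, 0.729, -0.0]
force: [0.1, -0.2, -0.2]
grip_width: 0.996
```

```bash
cat >> h.py <<'E'
def snap(n,name):
    c=capture(n); save(c,name); np.savez('pics/'+name+'.npz',**{k:np.array(v) for k,v in c.items()}); return c
def pose():
    s=readout.sense(); M=Rm(s['ee_rot']); print('t',round(s['time_s'],2),'pos',s['eef_pos'].round(1),'yang',np.degrees(np.arctan2(M[1,1],M[0,1])).round(2),'F',s['force'].round(1),'gw',round(s['grip_width'],3),'gd',ctrl.grip_depth); return s,M
E
python3 - <<'E'
from h import *
s,M=pose(); c=snap('wrist','w1')
for P in [(0,0,46),(0,23.5,46),(0,-23.5,46),(0,40,58),(0,-40,58),(21,12,87),(-21,-12,87),(35,50,12),(-35,50,12),(35,-50,12)]:
    a=.058; X=[496.5+np.cos(a)*P[0]-np.sin(a)*P[1],240.2+np.sin(a)*P[0]+np.cos(a)*P[1],P[2]]
    print(P,proj(c,X,True).round(1))
E
```

```text
t 2.85 pos [498.  242.2 223.6] yang 3.61 F [ 0.1 -0.2 -0.2] gw 0.996 gd 53.900000000000006
(0, 0, 46) [272.8 210.7]
(0, 23.5, 46) [272.9 182.2]
(0, -23.5, 46) [272.7 237.7]
(0, 40, 58) [273.  164.2]
(0, -40, 58) [272.6 262.2]
(21, 12, 87) [304.  213.8]
(-21, -12, 87) [242.4 246. ]
(35, 50, 12) [313.6 143.5]
(-35, 50, 12) [232.7 143.1]
(35, -50, 12) [309.3 248.8]
```

View pics/w1.png

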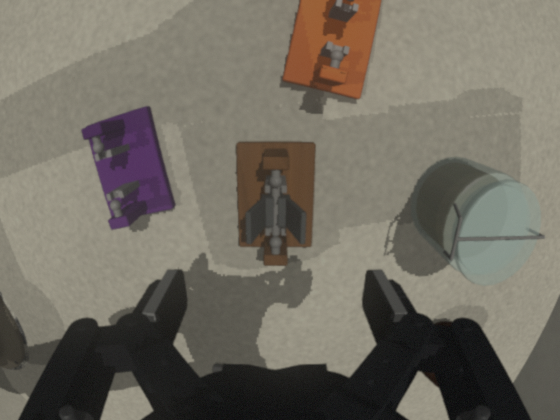

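The wrist picture shows the clip pin at column 276, midway between the fingertips (178 and 375). The plates run from (247,208) to (304,242), so the tool is centred. I'll go straight down.

apply_moves --pt "0 0 2.5 0" --pt "0 0 2.5 0" --pt "0 0 2.5 0" --pt "0 0 1.5 0" --pt "0 0 0.8 0" --pt "0 0 0 0" --pt "0 0 0 0"

```text
time_s: 3.6
eef_pos: [497.9, 243.0, 126.8]
ee_rot: [0.0, 0.684, 0.73, 0.001]
force: [-0.3, -1.2, 0.5]
grip_width: 1.0
```

```bash
python3 - <<'E'
from h import *
pose(); snap('wrist','w2')
E
```

```text
t 3.6 pos [497.9 243.  126.8] yang 3.72 F [-0.3 -1.2  0.5] gw 1.0 gd 53.900000000000006
```

View pics/w2.png

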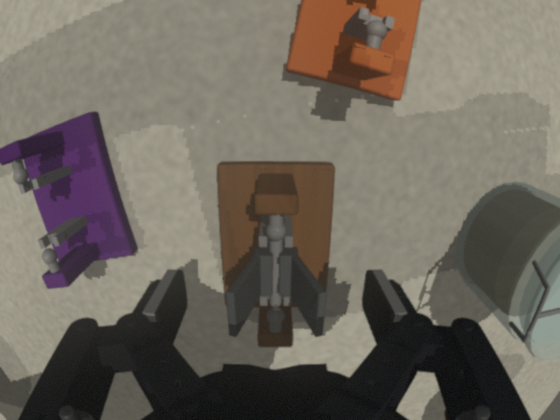

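```bash
python3 - <<'E'
from h import *
w=np.load('pics/w2.npz')
for u,v in [(231,283),(229,332),(322,282),(325,332)]: print(at_z(w,u,v,87,True).round(1))
for u,v in [(258,185),(298,185)]: print('post',at_z(w,u,v,58,True).round(1))
for u,v in [(220,163),(332,163)]: print('base',at_z(w,u,v,12,True).round(1))
E
```

```text
[479.6 257.6  87. ]
[478.8 232.3  87. ]
[515.  260.3  87. ]
[519.9 234.8  87. ]
post [487.4 289.8  58. ]
post [504.8 291.   58. ]
base [463.4 289.7  12. ]
base [527.7 293.9  12. ]
```

apply_moves --pt "0 0 0 0" --pt "0 0 0 0" --pt "0 0 0 0" --pt "0 0 0 0" --pt "0 0 0 0" --pt "0 0 0 0" --pt "0 0 0 0" --pt "0 0 0 0" --grip 1.0 --force 45

```text
time_s: 4.45
eef_pos: [499.1, 242.8, 127.9]
ee_rot: [0.001, 0.684, 0.729, 0.002]
force: [1.0, 0.2, 11.6]
grip_width: 0.204
```

apply_moves --pt "0 0 0 0" --pt "0 0 0 0" --pt "0 0 0 0" --pt "0 0 0 0"

```text
time_s: 4.85
eef_pos: [499.1, 242.8, 128.0]
ee_rot: [0.001, 0.684, 0.729, 0.002]
force: [-0.6, -0.6, 13.0]
grip_width: 0.208
```

```bash
python3 - <<'E'
from h import *
s,_=pose(); print(s['wrist_torque'].round(2)); snap('wrist','w3')
E
```

```text
t 4.85 pos [499.1 242.8 128. ] yang 3.67 F [-0.6 -0.6 13. ] gw 0.208 gd 53.900000000000006
[-0.05 -0.02 -0.01]
```

View pics/w3.png

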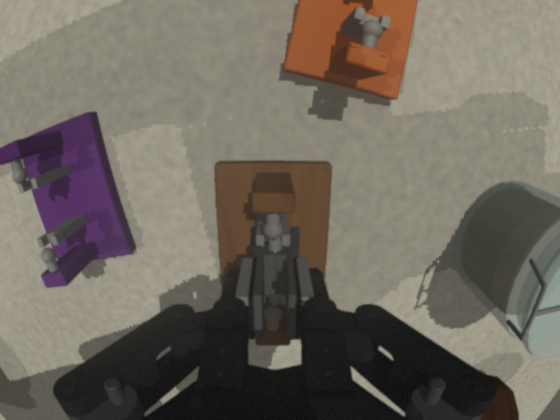

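Grip width is 17.7 mm, which matches the full-squeeze stop, and the picture shows the plates parallel between the pads at columns 245 to 305. Next is the pull up.

apply_moves --pt "0 0 -0.3 0" --pt "0 0 -0.3 0" --pt "0 0 -0.3 0" --pt "0 0 -0.3 0" --pt "0 0 -0.5 0" --pt "0 0 -0.8 0" --pt "0 0 -1.0 0" --pt "0 0 -1.5 0"

```text
time_s: 5.7
eef_pos: [498.0, 242.5, 176.9]
ee_rot: [0.0, 0.684, 0.729, 0.0]
force: [0.5, 0.1, -1.1]
grip_width: 0.205
```

apply_moves --pt "0 0 -2.5 0" --pt "0 0 -3 0" --pt "0 0 -2 0" --pt "0 0 0 0"

```text
time_s: 6.1
eef_pos: [498.8, 242.7, 254.6]
ee_rot: [0.002, 0.684, 0.729, 0.003]
force: [-1.1, 0.3, -1.2]
grip_width: 0.209
```

```bash
python3 - <<'E'
from h import *
s,_=pose(); print(s['wrist_torque'].round(2)); snap('wrist','w4'); c=snap('scene','s4'); crop(c,310,80,450,280,4,'s4c')
E
```

```text
t 6.1 pos [498.8 242.7 254.6] yang 3.68 F [-1.1  0.3 -1.2] gw 0.209 gd 53.900000000000006
[-0.01  0.   -0.01]
```

View pics/w4.png

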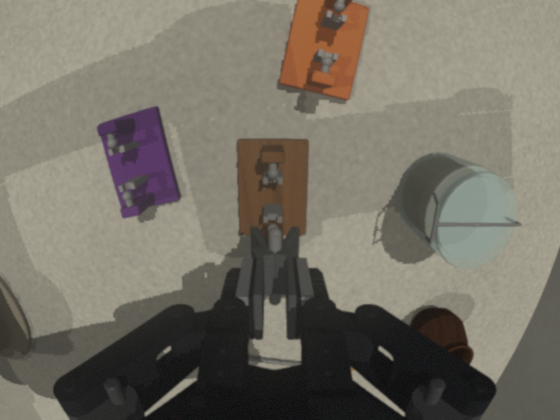

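View pics/s4.png

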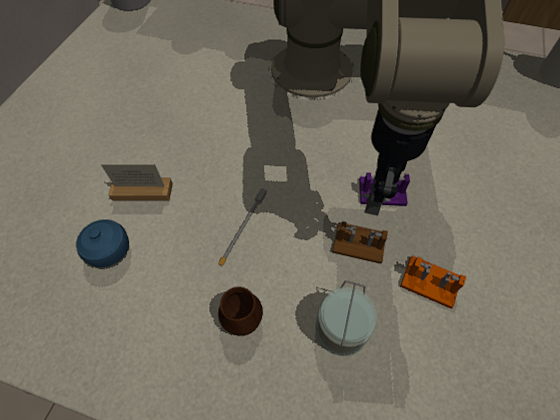

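Lifted free: the brown holder is now empty at (273,190) in the wrist picture and the clip is between the pads. I'll carry it to a hover over the card.

apply_moves --pt "0 0 -0.3 -6.9" --pt "0 0 0 -6.9" --pt "-2.5 -0.7 0 0" --pt "-4 -1.05 0 0" --pt "-4 -1.05 0 0" --pt "-4 -1.05 0 0" --pt "-4 -1.05 0 0" --pt "-4 -1.05 0 0"

```text
time_s: 7.0
eef_pos: [508.2, 8.4, 252.7]
ee_rot: [-0.001, 0.591, 0.806, -0.0]
force: [0.7, 0.7, -1.5]
grip_width: 0.209
```

apply_moves --pt "-4 -1.05 0 0" --pt "-4 -1.05 0 0" --pt "-4 -1.05 0 0" --pt "-4 -1.05 0 0" --pt "-4 -1.05 0 0" --pt "-3.5 -1.05 0 0" --pt "-1.5 -0.35 0 0" --pt "0 0 0 0"

```text
time_s: 7.8
eef_pos: [520.0, -249.6, 252.6]
ee_rot: [-0.001, 0.592, 0.806, -0.0]
force: [-0.0, -0.2, -1.1]
grip_width: 0.203
```

```bash
python3 - <<'E'
from h import *
s,M=pose(); c=snap('wrist','w5'); c2=snap('top','t5'); c3=snap('scene','s5'); crop(c3,60,40,220,220,4,'s5c')
for z in (72,82,92): print(z,[proj(c,s['eef_pos']+M@[x,0,z],True).round(1) for x in (23.5,-23.5)])
a=np.radians(17.5)
for l in [(0,55),(0,0),(0,-55)]: print(proj(c,[521-np.sin(a)*l[1],-247+np.cos(a)*l[1],100],True).round(1))
E
```

```text
t 7.8 pos [ 520.  -249.6  252.6] yang 17.35 F [-0.  -0.2 -1.1] gw 0.203 gd 53.900000000000006
72 [array([275.2, 233.1]), array([275. , 313.9])]
82 [array([275.1, 225.2]), array([275. , 303.2])]
92 [array([275. , 218.2]), array([274.9, 293.5])]
[277.3 140.7]
[277.3 217. ]
[277.2 282.3]
```

View pics/w5.png

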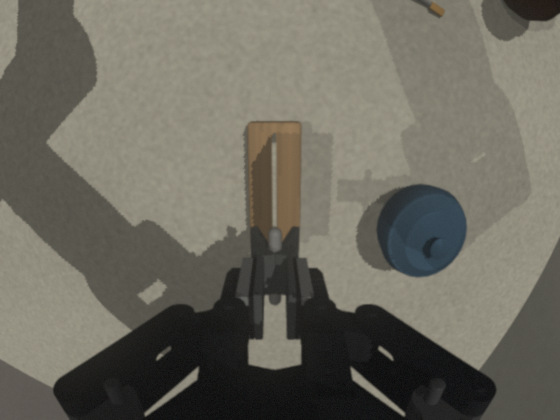

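View pics/s5c.png

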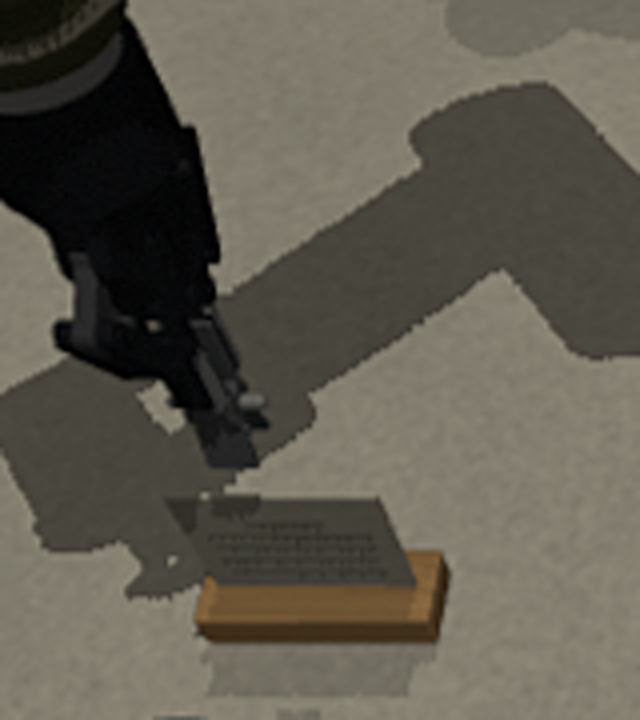

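View pics/t5.png

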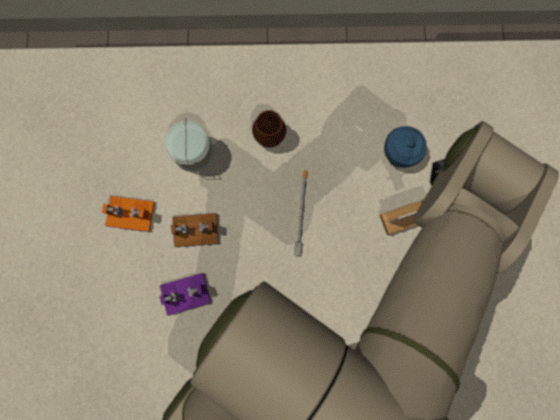

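```bash
python3 - <<'E'
from h import *
w=np.load('pics/w5.npz'); crop(w,225,110,325,210,6,'w5a'); crop(w,225,215,325,315,6,'w5b')
E
```

```text
(no output)
```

View pics/w5a.png

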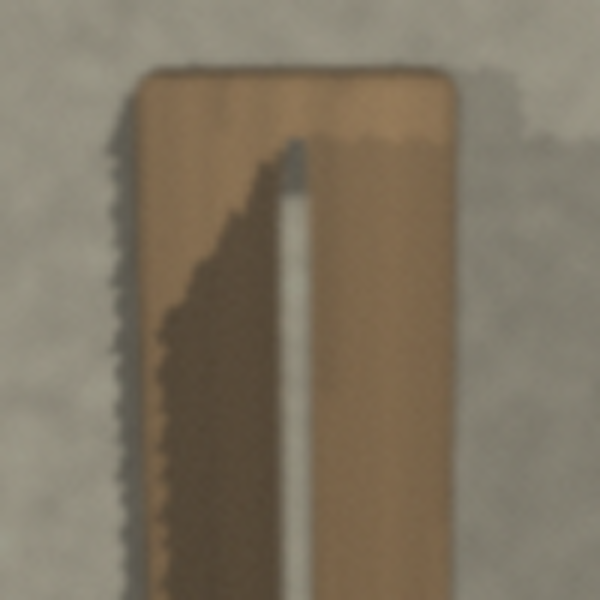

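View pics/w5b.png

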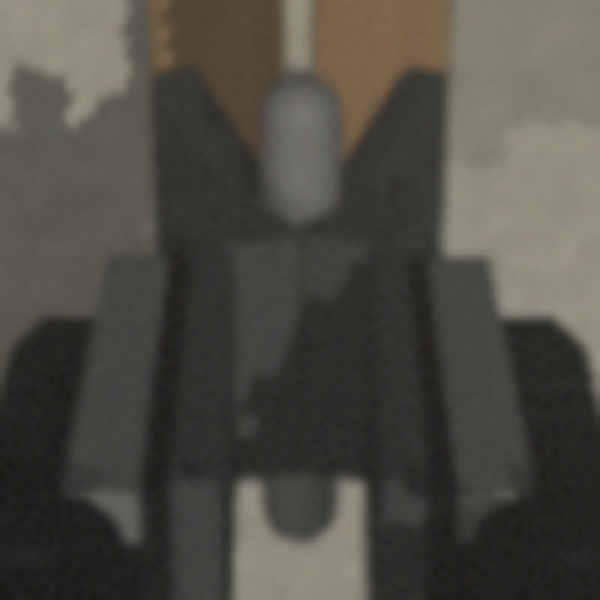

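The wrist crop shows the card edge at column 274.3 and the pin at 275.0, with the pin ends at rows 228 and 305. Lateral error is about 0.3 mm and yaw is good. I'll shift about 2 mm along the edge, then go down in stages.

apply_moves --pt "0.1 -0.03 1.0 0" --pt "0.1 0 1.0 0" --pt "0 0 1.0 0" --pt "0 0 0 0" --pt "0 0 0 0"

```text
time_s: 8.45
eef_pos: [519.5, -246.5, 223.6]
ee_rot: [-0.0, 0.591, 0.806, 0.0]
force: [-0.4, -0.5, -0.7]
grip_width: 0.207
```

```bash
python3 - <<'E'
from h import *
pose(); w=snap('wrist','w6'); crop(w,225,120,325,220,5,'w6a'); crop(w,225,215,325,315,6,'w6b'); c3=snap('scene','s6'); crop(c3,80,110,190,210,6,'s6c')
E
```

```text
t 8.45 pos [ 519.5 -246.5  223.6] yang 17.49 F [-0.4 -0.5 -0.7] gw 0.207 gd 53.900000000000006
```

View pics/w6.png

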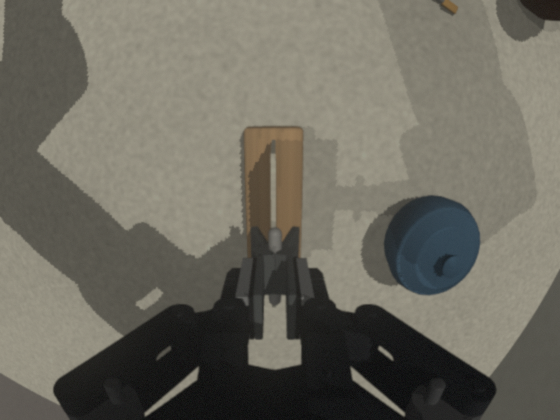

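View pics/w6b.png

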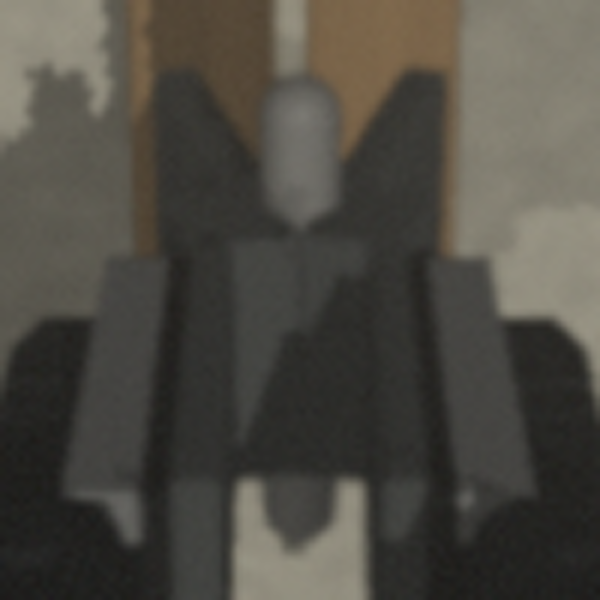

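View pics/w6a.png

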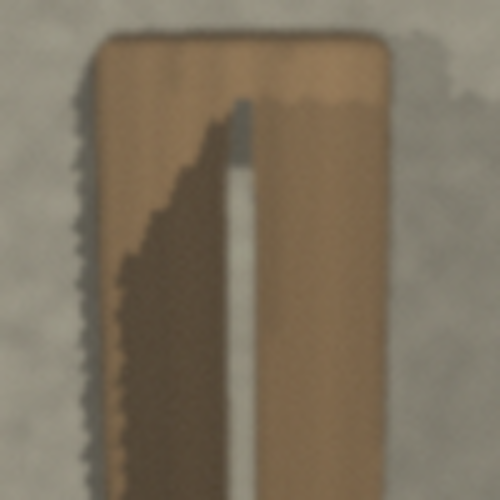

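View pics/s6c.png

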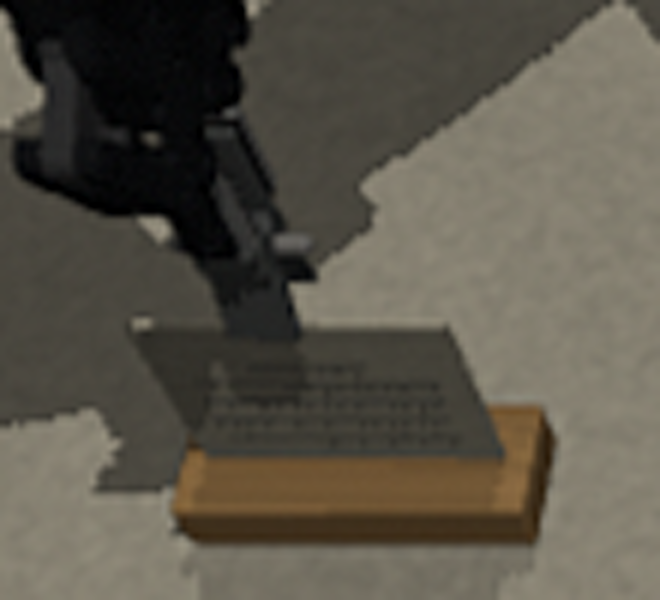

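```bash
python3 - <<'E'
from h import *
s,M=pose(); c3=np.load('pics/s6.npz')
P0=s['eef_pos']
for x in (12,-12):
  for y in (12.5,):
    p=proj(c3,P0+M@[x,y,115]); print('jaw tip',x,((p-[80,110])*6).round(0))
for x in (23.5,): print('pin end',((proj(c3,P0+M@[x,0,82])-[80,110])*6).round(0))
a=np.radians(17.5)
for l in (55,0,-55): print('card',((proj(c3,[521-np.sin(a)*l,-248+np.cos(a)*l,100])-[80,110])*6).round(0))
c=snap('wrist','w7'); crop(c,245,130,305,230,6,'w7a'); pose()
E
```

```text
t 8.55 pos [ 519.6 -246.7  224.2] yang 17.48 F [ 0.4  0.2 -0.3] gw 0.203 gd 53.900000000000006
jaw tip 12 [310. 332.]
jaw tip -12 [239. 332.]
pin end [320. 237.]
card [448. 323.]
card [287. 322.]
card [125. 322.]
t 8.6 pos [ 519.6 -246.7  224.3] yang 17.48 F [-0.   1.  -0.1] gw 0.203 gd 53.900000000000006
```

View pics/w7a.png

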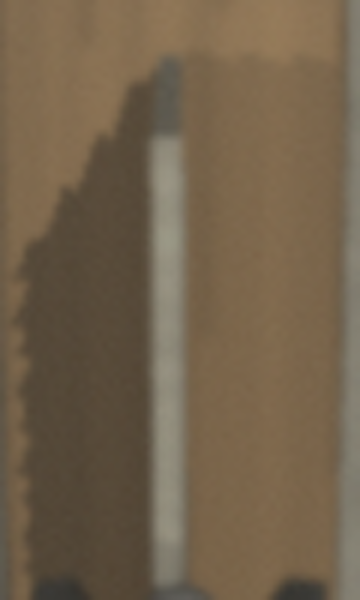

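The wrist picture has the card at column 273, about 1 mm toward tool −y. The scene and wrist pictures together put the clip 0 to 2 mm too far toward −x along the edge. I'll correct both and lower.

apply_moves --pt "0.1 -0.1 0 0" --pt "0 0 0 0" --pt "0 0 0.3 0" --pt "0 0 0.3 0" --pt "0 0 0 0"

```text
time_s: 9.1
eef_pos: [518.1, -245.8, 217.3]
ee_rot: [-0.001, 0.591, 0.806, -0.0]
force: [1.0, 0.4, -0.7]
grip_width: 0.203
```

```bash
python3 - <<'E'
from h import *
pose(); w=snap('wrist','w8'); crop(w,235,140,315,240,6,'w8a'); c3=snap('scene','s8'); crop(c3,80,110,190,210,6,'s8c')
E
```

```text
t 9.1 pos [ 518.1 -245.8  217.3] yang 17.48 F [ 1.   0.4 -0.7] gw 0.203 gd 53.900000000000006
```

View pics/w8a.png

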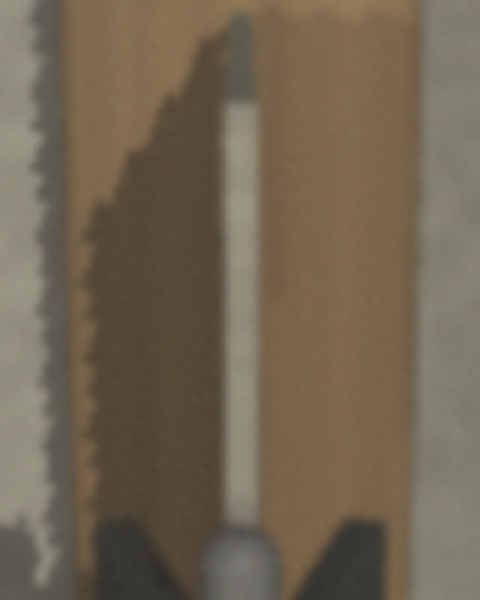

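View pics/s8c.png

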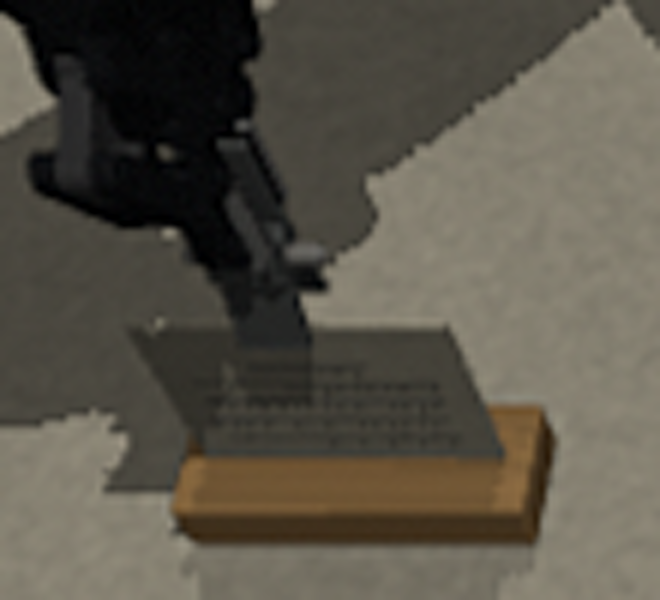

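```bash
python3 - <<'E'
from h import *
s,M=pose(); c3=np.load('pics/s8.npz'); w=np.load('pics/w8.npz')
a=np.radians(17.5)
def L(x,y,z): return [521+np.cos(a)*x-np.sin(a)*y,-247.5+np.sin(a)*x+np.cos(a)*y,z]
f=lambda P:((proj(c3,P)-[80,110])*6).round(0)
print('card',f(L(0,55,100)),f(L(0,-55,100)))
for z in (100,102,104): print(z,f(L(12.5,12,z)),f(L(12.5,-12,z)),f(L(15.5,12,z)))
print('pin end',f(L(0,23.5,136)))
e=at_z(w,235+241.5/6-.4,140+102/6-.4,100,True); print('card end in tool',M.T@(e-s['eef_pos']))
E
```

```text
t 9.2 pos [ 518.2 -245.9  217.8] yang 17.48 F [-0.1  0.3 -1.5] gw 0.21 gd 53.900000000000006
card [450. 323.] [127. 322.]
100 [315. 352.] [244. 352.] [314. 359.]
102 [314. 348.] [242. 348.] [312. 355.]
104 [312. 344.] [240. 344.] [310. 351.]
pin end [322. 252.]
card end in tool [ 52.0728296   -0.19930447 117.76791205]
```

Card, pin and jaws all sit at crop column 241, so the clip is centred. The jaw offset along the edge is about 1 mm. Final lowering.

apply_moves --pt "0 0 0.3 0" --pt "0 0 0.3 0" --pt "0 0 0.3 0" --pt "0 0 0.3 0" --pt "0 0 0.3 0" --pt "0 0 0.2 0" --pt "0 0 0 0" --pt "0 0 0 0"

```text
time_s: 10.0
eef_pos: [518.2, -246.0, 201.0]
ee_rot: [0.0, 0.591, 0.806, -0.0]
force: [-0.4, 0.7, -0.7]
grip_width: 0.202
```

```bash
python3 - <<'E'
from h import *
s,_=pose(); print(s['wrist_torque'].round(2)); w=snap('wrist','w9'); crop(w,235,140,315,240,6,'w9a'); c3=snap('scene','s9'); crop(c3,80,110,190,210,6,'s9c')
E
```

```text
t 10.0 pos [ 518.2 -246.   201. ] yang 17.48 F [-0.4  0.7 -0.7] gw 0.202 gd 53.900000000000006
[-0.05 -0.02 -0.01]
```

View pics/w9a.png

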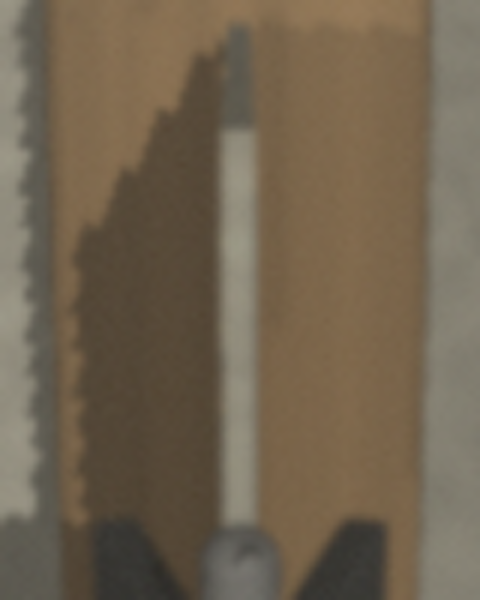

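View pics/s9c.png

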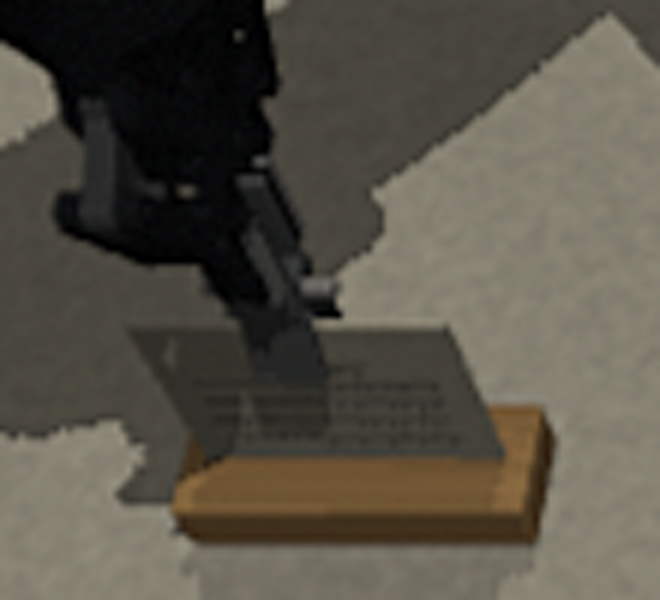

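```bash
python3 - <<'E'
from h import *
c3=np.load('pics/s9.npz'); a=np.radians(17.5)
def L(x,y,z): return [521+np.cos(a)*x-np.sin(a)*y,-247.5+np.sin(a)*x+np.cos(a)*y,z]
f=lambda P:((proj(c3,P)-[80,110])*6).round(0).tolist()
for z in (82,86,90): print(z,'in',f(L(10,12,z)),'out',f(L(15,12,z)),f(L(15,-12,z)))
e=sorted(set()); 
s,M=pose()
E
```

```text
82 in [334.0, 379.0] out [331.0, 390.0] [262.0, 390.0]
86 in [331.0, 372.0] out [328.0, 383.0] [258.0, 383.0]
90 in [327.0, 364.0] out [324.0, 376.0] [253.0, 376.0]
t 10.1 pos [ 518.3 -246.   201.1] yang 17.48 F [0.7 0.1 0.2] gw 0.206 gd 53.900000000000006
```

apply_moves --pt "0 -0.02 0.15 0" --pt "0 0 0.15 0" --pt "0 0 0 0" --pt "0 0 0 0" --pt "0 0 0 0"

```text
time_s: 10.6
eef_pos: [518.0, -246.0, 197.9]
ee_rot: [0.0, 0.591, 0.806, 0.0]
force: [-0.5, -0.0, 0.2]
grip_width: 0.207
```

```bash
python3 - <<'E'
from h import *
s,_=pose(); print(s['wrist_torque'].round(2)); w=snap('wrist','w10'); crop(w,225,140,325,240,6,'w10a'); c3=snap('scene','s10'); crop(c3,95,140,165,200,10,'s10c')
E
```

```text
t 10.6 pos [ 518.  -246.   197.9] yang 17.48 F [-0.5 -0.   0.2] gw 0.207 gd 53.900000000000006
[ 0.06 -0.02  0.  ]
```

View pics/w10a.png

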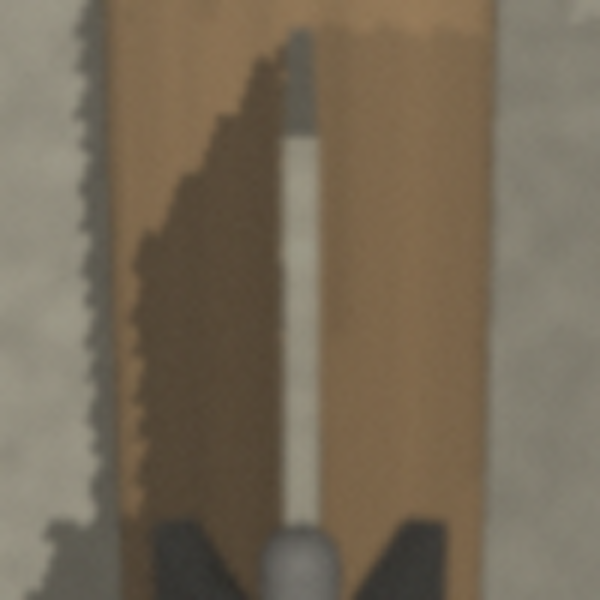

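View pics/s10c.png

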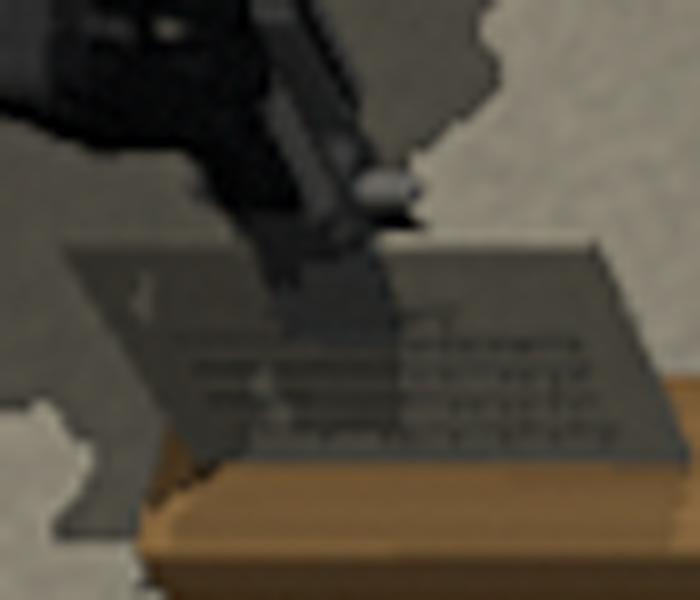

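The card edge and pin are both at crop column 300, and the front jaw's lower end is about 13 mm below the edge (15 to 17 mm by the kinematics). There is no contact force, so I'm handing in.

```bash
python3 - <<'E'
from h import *
print(ctrl.finish_job()); pose()
E
```

```text
the job is handed in; nothing more can be done
None
the job is handed in; nothing more can be done
```

The clip is over the middle of the card's top edge, still squeezed wide open in the gripper, and I handed the job in after about 10.6 s. I squeezed it at 45 N, pulled it straight up out of the catches of the brown holder and carried it across. I centred it with the wrist camera and lowered it in stages.

What my last checks showed:
- **Squeeze:** the finger opening is about 17.5 mm, which matches the fully open stop.
- **Alignment across the card:** pin, jaws and card edge line up to within about 0.3 mm. The yaw error is under 0.5°.
- **Position along the edge:** the clip is about 1–2 mm from the middle. The scene and wrist cameras disagreed here by about 2.5 mm on where the clip sat in the gripper.
- **Depth:** the jaw tips reach about 13 mm below the edge by the scene camera, and 15–17 mm by the arm's measured position.
- **Contact:** the force at the wrist was within noise, so nothing suggests the clip touches the card. The far jaw is hidden in every view, so its clearance comes from the symmetry of the clip and was not seen.

The gourd, bombilla, sugar bowl, jar and look-alike holders were not touched.

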